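Lay a gift tube on a sloping display, chocked

ROBOT

A 6-joint arm with a two-finger parallel gripper is mounted at the origin on a cart in front of the work surface, level with it; the furniture and walls round the work are solid. World frame = base frame: x ahead of the robot, y to its left, z up, the work surface at z = 0. Lengths are in m, angles in rad, forces in N, time in s.
With the tool pointing down it reaches from about 0.3 to 0.875 m from the base axis. Payload 6.4 kg.
Tool frame: the origin (TCP) lies on the mounting face of the last link; the fingertips stand 173 mm ahead of it and the grasp point (between the pads) lies bot.tcp_to_grasp ahead of it (bot.tcp_to_grasp is the distance from the TCP to the grasp point, in m); z points along the fingers, y is the direction in which the jaws open and shut (so a half turn about z gives the same grasp; the last joint's range is limited). The gripper opens to 85 mm and grips with 20 to 120 N. Pads are 22 mm wide; open, the fingers measure 114 mm over their backs; the gripper's body (76 mm by 85 mm) begins 54 mm behind the grasp point. The pads swing forward as they close: fully open they stand 13 mm farther back than shut.
Start: joints at [1.078, 0.181, 1.607, -0, 1.354, -0.206], TCP at [0.163, 0.552, 0.405] pointing down, gripper open.
Joint ranges: [-2.99, 2.99], [-0.89, 2.07], [0.3, 2.58], [-1.14, 4.28], [0, 2.63], [-3.12, 3.12]. Speed limits (rad/s): [2.57, 2.57, 3.01, 3.14, 3.14, 3.14].

INTERFACE

Orientations are given as a 3x3 rotation matrix whose columns are the frame's x, y, z axes.
In Python, from rig import bot gives the robot as it stands.
- The arm moves only by the tool play_rows, never from a script. Its arguments are lists of equal length, an entry for each row: "rotation": the turn, a rotation vector about the world's x, y, z scaled (see below), a list of three; "translation": the shift along the world's x, y, z scaled (see below), a list of three; "gripper": the closure, from -1 (fully open) to 1 (shut), so that 0 is half open. A call has 1 to 10 rows; each row is the pose to reach, as a shift and turn from the pose measured when the call began; what a row does not reach only later rows make up. The controller multiplies each number of a shift by 0.25 m and each number of a turn by 90 degrees. A row lasts 1/8 s, in which the tool goes at most 62.5 mm and 10.7 degrees, less where a joint would pass 70% of its speed; a pose out of reach is approached as far as the arm can. A call with a number of a shift or a turn outside -1 to 1 is refused whole. A call with a gripper value outside its range is refused whole. The fingers move at their own pace and stop on an object; "grip_force" is the grip in N (left out, the last holds). Time passes only in rows, so rows that repeat a pose let the fingers close. It gives the time, the measured TCP pose, the force and the opening at its end, in the units of the state.
- bot.state(): the state, without advancing time (a new reading comes with each control period).
- bot.camera(name): name is "scene" or "top" or "wrist"; returns a dict with "img" (480x640x3 uint8, red, green, blue), "depth" (480x640 float32, m along the optical axis (not along the pixel's ray), 0 where there is no reading), "fov_y" (degrees; the focal length in pixels is half the picture's height over the tangent of half this angle, whatever the lens; pixels are square), "cx", "cy" (the principal point, pixels), "T" (4x4, takes a point from camera to world coordinates); the wrist camera has in their place "T_tool_cam" (4x4, takes a point from camera to tool coordinates, whose origin is the TCP and whose axes are the flange's). Camera axes: x right, y down, z forward; pixel columns grow to the right and rows downward; lengths in m; the calibration is good to about 2 mm. A picture is of the moment at which its call begins: read the wrist's pose just before it.
- bot.hand_in(): hands the job in, once; it reports no verdict.
Trained networks look in the newest picture that a camera, given by its name, has taken for a name from the list of things; names that differ only in an ending like _2 or _b are one class to them, and where a whole thing is asked for, a point or a joint stands for the part that bears it (a point fixed in the world has none). Each returns a list of dicts, best first, with "conf" (0 to 1); they miss things now and then, are a little off and sometimes report something else, mostly with a low value. They report only what shows in the picture. A call takes as long as a camera call. They do not tell look-alikes from the thing itself.
- bot.boxes_of(camera, name): "location" ([x, y, z] in m, in world coordinates, good to about 4 mm: the middle of the surface that is visible of it).
- bot.tip_of(camera, name): "location" ([x, y, z] in m, in world coordinates, good to about 4 mm: a listed point, or the origin of a listed thing).
The state is a dict: "t": time; "q": joint angles; "joint_vel": joint speeds; "effort": joint torques, N m; "tcp_pos": TCP position; "eef_rot": TCP orientation; "force": force on the tool from outside, world axes, zero at the start; "ft_torque": the same for the moment, N m; "finger_gap": opening from 0.0 (shut) to 1.0 (fully open).
Only numpy, scipy, OpenCV 4.12 (cv2) and the standard library are available. Lean on these libraries where they do the work, as an engineer would, in place of code of your own. Each camera call takes 0.05 s, during which the arm holds its last target.

TASK

First set the forked wooden chock flat on the sloping white display board, toes uphill, just below the middle of the green strip, and let go of it. Only then fetch the blue gift tube from its slanted wire cradle and lay it gently along the middle of the green strip against the chock's toes, so that it stays when you let go and does not roll. Do not drop the tube, and leave the violet carton, the patterned tumbler and the candle undisturbed.

Things in the scene. Friction and masses are not known exactly. Their poses are not given: they have to be found in the camera images.
- board: White sloping board (fixed), 200 (x) x 230 (y) x 14 mm. Origin: centre of its top face, 45 mm above the table. z: normal to the face, 10 degrees off vertical; y: uphill (edge at +y 65 mm high, at -y 25 mm); x: level. Flush green strip, 60 mm wide (y -30 to +30), over the full length in x; the tube lies on it along x. No lip: an unchocked tube rolls off.
- chock: Loose dark wood chock, 0.25 kg, U-shaped from above, flat on the table. Origin: middle of the underside of its bar; z up. Bar (the grip) 112 (x) x 20 (y) x 40 mm high. Two toes (x -56 to -30 and 30 to 56 mm), 20 mm high, point to +y, out to y = 60 mm, their fronts sloping 60 degrees; the 60 mm wide, 50 mm deep space between them has room for a finger.
- chock_nose (a point): Middle of the foot line of the chock's toe fronts: at its underside, 60 mm ahead (+y) of its origin. A tube lying on the same surface against both toes has its axis 13 mm ahead of this point and 23 mm above the surface.
- tube: Loose rigid blue gift tube with white ends, 46 mm diameter, 150 mm long, 0.12 kg; rolls freely. Origin at its centre, x along its axis. At the start its x axis points up the cradle, 40 degrees above level, away from the robot.
- cradle: Fixed wire cradle, wooden base 140 x 70 x 12 mm, holding the tube at 40 degrees, raised end toward its +x, lower end on a wooden stop. Origin under the base; the tube's centre starts 105 mm above it. Two rods run under the tube, within 20 mm of its centre plane, so both sides of the tube (along the cradle's y) are free for fingers.
- carton: Violet carton standing upright, 50 x 73 x 100 mm, origin under its centre; leave alone.
- tumbler: White tumbler with a blue pattern, 64 mm diameter, 112 mm high, origin under its centre; leave alone.
- candle: Candle in a glass with black lid, 65 mm diameter, 73 mm high, origin under its centre; leave alone.
Mind the look-alikes: they are no part of the job. What is shaped like the chock but yellow is not meant.

How it is judged:
On the way:
1. the chock stands flat on the board below the strip's middle, toes uphill, let go, while the tube is still in its cradle (z of chock in the frame of board between -0.006 and 0.006 m and x of chock in the frame of board between -0.05 and 0.05 m and y of chock_nose in the frame of board between -0.05 and 0.012 m and y of chock in the frame of board below -0.045 m and angle between the z axis of chock and the z axis of board, either way round below 0.12 rad and linear speed of chock below 0.02 m/s and contact force between chock and the fingers below 0.05 N and distance of tube from where it was at the start of the episode below 0.015 m), for 0.2 s.
At the end, for the whole second after the job is handed in: The chock stands flat on the board (within 7 degrees), toes uphill, toe line 12 mm above to 50 mm below the strip's centre line, within 50 mm of mid-length; the tube lies along the strip (within 10 degrees, centre within 30 mm of the strip's), resting against the chock; both at rest (z of chock in the frame of board between -0.006 and 0.006 m and x of chock in the frame of board between -0.05 and 0.05 m and y of chock_nose in the frame of board between -0.05 and 0.012 m and y of chock in the frame of board below -0.045 m and angle between the z axis of chock and the z axis of board, either way round below 0.12 rad and linear speed of each of chock, tube below 0.02 m/s and y of tube in the frame of board between -0.03 and 0.03 m and x of tube in the frame of board between -0.03 and 0.03 m and z of tube in the frame of board between 0.018 and 0.028 m and angle between the x axis of tube and the x axis of board, either way round below 0.17 rad and contact force between tube and chock above 0.03 N and angular speed of tube below 0.3 rad/s); the robot touches nothing.
It fails at once if the violet carton is shifted by more than 30 mm or tipped over (distance of carton from where it was at the start of the episode above 0.03 m or angle between carton's own z axis and vertical above 0.5 rad).
It fails at once if the patterned tumbler is shifted by more than 30 mm or tipped over (distance of tumbler from where it was at the start of the episode above 0.03 m or angle between tumbler's own z axis and vertical above 0.5 rad).
It fails at once if the candle is shifted by more than 30 mm or tipped over (distance of candle from where it was at the start of the episode above 0.03 m or angle between candle's own z axis and vertical above 0.5 rad).
It fails at once if the tube rolls or falls off onto the table (height (world z) of tube below 0.033 m).
It fails at once if the tube is dropped (faster than 0.5 m/s with no finger on it) (linear speed of tube above 0.5 m/s and contact force between tube and the fingers below 0.05 N).
It also fails if it takes over 54 s, if anything falls off the work surface, if the arm or the gripper's body presses on something with over 40 N, if the wrist force passes 120 N, or if a joint passes its speed limit or range.

## Working session

There is one attempt and no reset: what is moved stays moved. The work goes in short steps, Python scripts to look and compute and a tool call to move; the robot and the scene stay as the last step left them, time stands still between calls to the robot, and variables do not carry over. Pictures are saved under pics/ and viewed, and the job is handed in when it is done.

Besides the shell and the picture viewer there is one more tool, called after ">>>" as name(argument=value, ...) on one line, values as JSON. play_rows: Moves the arm, as the interface text tells. Its arguments: {"type":"object","properties":{"rotation":{"type":"array","items":{"type":"array","items":{"type":"number","minimum":-1,"maximum":1}}},"translation":{"type":"array","items":{"type":"array","items":{"type":"number","minimum":-1,"maximum":1}}},"gripper":{"type":"array","items":{"type":"number"}},"grip_force":{"type":"number"}},"required":["rotation","translation","gripper"]}

```bash
mkdir -p pics; ls; cat > h.py <<'E'
import numpy as np,cv2
from rig import bot
def save(c,n): cv2.imwrite(n,cv2.cvtColor(c['img'],cv2.COLOR_RGB2BGR))
def cloud(c,T=None):
    T=c['T'] if T is None else T
    f=240/np.tan(np.radians(c['fov_y']/2)); d=c['depth']
    v,u=np.mgrid[:480,:640]
    P=np.stack([(u-c['cx'])/f*d,(v-c['cy'])/f*d,d],-1)
    W=P@T[:3,:3].T+T[:3,3]; W[d==0]=np.nan
    return W
E
python3 - <<'E'
from h import *
np.set_printoptions(precision=3,suppress=True)
for n in ['scene','top']:
    c=bot.camera(n); save(c,f'pics/{n}0.png'); np.save(f'{n}0.npy',cloud(c))
    print(n,c['T'][:3,3])
    for t in ['board','chock','chock_nose','tube','cradle','carton','tumbler','candle']:
        print(t,[(np.round(d['location'],3),round(d['conf'],2)) for d in bot.tip_of(n,t)[:3]],[(np.round(d['location'],3),round(d['conf'],2)) for d in bot.boxes_of(n,t)[:3]])
s=bot.state();print(s,bot.tcp_to_grasp)
E
```

```text
pics
scene [ 0.099 -0.744  0.865]
board [(array([0.446, 0.047, 0.046]), 0.8), (array([ 0.517, -0.248, -0.003]), 0.53)] [(array([0.44 , 0.034, 0.043]), 0.75)]
chock [(array([0.816, 0.055, 0.003]), 0.88), (array([ 0.516, -0.246, -0.   ]), 0.86), (array([ 0.441, -0.344,  0.   ]), 0.59)] [(array([0.784, 0.049, 0.025]), 0.9), (array([ 0.506, -0.25 ,  0.018]), 0.78), (array([0.675, 0.193, 0.08 ]), 0.74)]
chock_nose [(array([ 0.51 , -0.191, -0.002]), 0.95), (array([ 0.821, -0.004,  0.001]), 0.67), (array([ 0.394, -0.378, -0.003]), 0.58)] [(array([ 0.432, -0.346,  0.018]), 0.9), (array([ 0.508, -0.252,  0.022]), 0.86), (array([0.787, 0.048, 0.022]), 0.7)]
tube [(array([0.478, 0.414, 0.107]), 0.66)] [(array([0.468, 0.401, 0.118]), 0.77)]
cradle [(array([ 0.479,  0.41 , -0.001]), 0.64)] [(array([0.486, 0.398, 0.012]), 0.59)]
carton [(array([ 0.682,  0.101, -0.001]), 0.8)] [(array([0.667, 0.072, 0.071]), 0.9)]
tumbler [(array([0.687, 0.215, 0.002]), 0.92)] [(array([0.676, 0.198, 0.082]), 0.75)]
candle [(array([ 0.546, -0.438,  0.002]), 0.93), (array([ 0.51 , -0.192,  0.   ]), 0.3)] [(array([ 0.
[... 1029 characters left out ...]
y([0.677, 0.095, 0.102]), 0.84)]
tumbler [(array([0.688, 0.213, 0.001]), 0.73)] [(array([0.691, 0.218, 0.053]), 0.85)]
candle [(array([ 0.546, -0.44 , -0.001]), 0.6)] [(array([ 0.544, -0.438,  0.069]), 0.94)]
{'t': 1.7, 'q': array([ 1.078,  0.181,  1.607,  0.   ,  1.354, -0.206]), 'joint_vel': array([-0.002, -0.   ,  0.   , -0.   ,  0.001, -0.   ]), 'effort': array([ -0.003, -44.483, -35.167,  -0.001,   0.001,   0.   ]), 'tcp_pos': array([0.163, 0.552, 0.405]), 'eef_rot': array([[-0.959,  0.283, -0.   ],
       [ 0.283,  0.959, -0.   ],
       [ 0.   , -0.   , -1.   ]]), 'force': array([0.541, 0.016, 0.214]), 'ft_torque': array([0.04 , 0.014, 0.005]), 'finger_gap': 1.0033775529281395} 0.1547
```

View pics/top0.png

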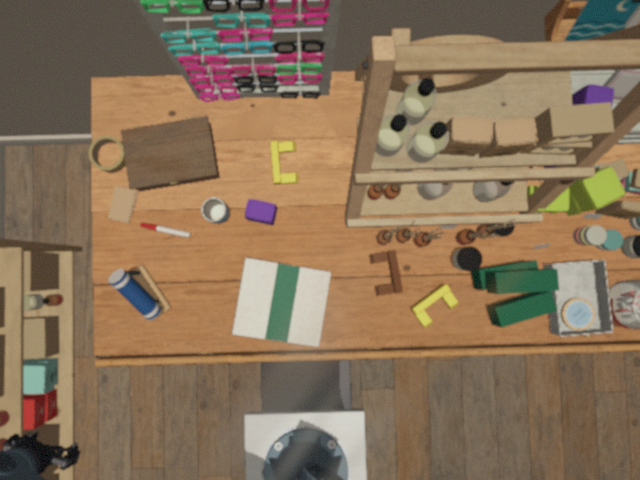

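View pics/scene0.png

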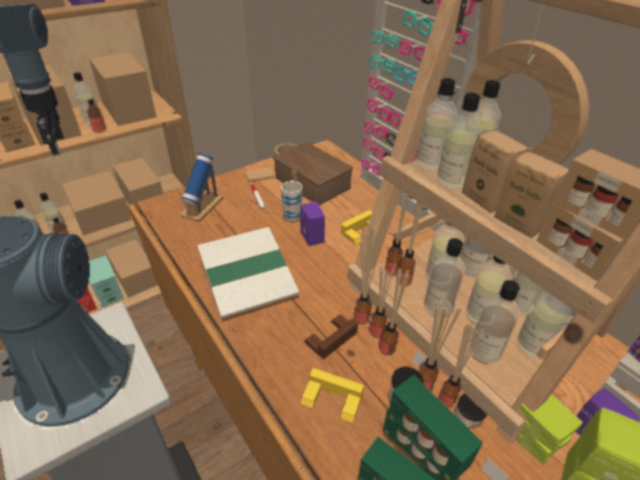

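```bash
python3 - <<'E'
from h import *
np.set_printoptions(precision=4,suppress=True)
t=cv2.imread('pics/top0.png'); s=cv2.imread('pics/scene0.png')
a=cv2.resize(t[230:340,225:465],None,fx=3,fy=3,interpolation=cv2.INTER_CUBIC)[:330,:720]
a=cv2.resize(t[235:335,340:470],(520,400),interpolation=cv2.INTER_CUBIC)
b=cv2.resize(s[300:430,290:390],(277,360),interpolation=cv2.INTER_CUBIC)
im=np.zeros((400,800,3),np.uint8);im[:400,:520]=a;im[:360,521:798]=b
cv2.imwrite('pics/crop1.png',im)
W=np.load('top0.npy'); img=t[...,::-1].astype(int)
def fit(P):
    m=P.mean(0);u,S,v=np.linalg.svd(P-m);n=v[2]*np.sign(v[2,2]);return m,n,S/np.sqrt(len(P))
for nm in ['top','scene']:
    W=np.load(nm+'0.npy'); I=(t if nm=='top' else s)[...,::-1].astype(int)
    near=(abs(W[...,0]-.445)<.17)&(abs(W[...,1]-.046)<.17)
    z=W[...,2]
    hsv=cv2.cvtColor(I.astype(np.uint8),cv2.COLOR_RGB2HSV).astype(int)
    top=near&(z>.02)&(z<.08)
    wh=top&(hsv[...,1]<60)&(hsv[...,2]>120)
    gr=top&(hsv[...,1]>90)&(hsv[...,0]>60)&(hsv[...,0]<95)
    P=W[wh|gr]; m,n,S=fit(P); 
    ok=abs((P-m)@n)<.005; m,n,S=fit(P[ok]); print(nm,'board n',n,np.degrees(np.arccos(n[2])),'rms',S,len(P))
    r=cv2.minAreaRect(P[ok][:,:2].astype(np.float32)); print('rect',r); c=r[0]; print('z at centre',m[2]-(n[:2]@(np.array(c)-m[:2]))/n[2])
    G=W[gr]; r=cv2.minAreaRect(G[:,:2].astype(np.float32)); print('green',r,G.mean(0))
    u,S2,v=np.linalg.svd(G-G.mean(0)); print('green dir',v[0])
    # chock
    bx=(abs(W[...,0]-.51)<.1)&(abs(W[...,1]+.235)<.09)&(z>.008)&(z<.06)&(hsv[...,2]<130)
    P=W[bx]; print('chock',len(P),np.percentile(P[:,2],[5,50,95]))
    T=P[P[:,2]>.033]; print(' bar top',T.mean(0),cv2.minAreaRect(T[:,:2].astype(np.float32)))
    T=P[(P[:,2]>.012)&(P[:,2]<.027)]; print(' toes',T.mean(0),len(T))
    bl=(abs(W[...,0]-.477)<.12)&(abs(W[...,1]-.413)<.1)&(z>.03)&(hsv[...,0]>98)&(hsv[...,0]<125)&(hsv[...,1]>90)
    P=W[bl]; u,S2,v=np.linalg.svd(P-P.mean(0),full_matrices=False); print('tube',P.mean(0),v[0],np.degrees(np.arcsin(v[0][2])),P[:,2].max())
    # overhead obstacles near
    for lo in (.05,.1,.2,.3):
        q=(W[...,0]>.3)&(W[...,0]<.66)&(abs(W[...,1]+.24)<.17)&(z>lo); 
        if q.any(): print('>',lo,W[q].min(0),W[q].max(0))
E
```

```text
top board n [-0.0345 -0.1699  0.9849] 9.982047734379934 rms [0.0717 0.0578 0.0025] 5598
rect ((0.4426186978816986, 0.04843192547559738), (0.22622667253017426, 0.19953353703022003), 78.78236389160156)
z at centre 0.04490318288968681
green ((0.44534575939178467, 0.05046631768345833), (0.047367192804813385, 0.18588243424892426), 76.66905212402344) [0.4832 0.0442 0.0458]
green dir [-0.9448  0.3265  0.0267]
chock 716 [0.013  0.033  0.0484]
 bar top [ 0.5313 -0.2534  0.0411] ((0.5479274988174438, -0.27486729621887207), (0.15545813739299774, 0.10221688449382782), 16.7846622467041)
 toes [ 0.5121 -0.2237  0.0193] 295
tube [0.4721 0.4016 0.1209] [-0.6339 -0.4163 -0.6518] -40.67827985565503 0.17353692199824167
> 0.05 [ 0.5269 -0.4098  0.05  ] [ 0.6596 -0.1236  0.2787]
> 0.1 [ 0.5875 -0.3361  0.1006] [ 0.6348 -0.201   0.2787]
> 0.2 [ 0.5875 -0.3361  0.2005] [ 0.6348 -0.201   0.2787]
scene board n [-0.0341 -0.1704  0.9848] 10.007417340695275 rms [0.0681 0.0563 0.0018] 5237
rect ((0.4424530863761902, 0.047463566064834595), (0.22918346524238586, 0.19805432856082916), 78.9480972290039)
z at centre 0.044018667193067455
green ((0.44397032260894775, 0.04900391772389412), (0.047176167368888855, 0.18595844507217407), 78.1467514038086) [0.4433 0.0489 0.0446]
green dir [-0.9843  0.1767 -0.0029]
chock 1209 [0.0114 0.0344 0.0558]
 bar top [ 0.543  -0.2581  0.043 ] ((0.5423837304115295, -0.2803995907306671), (0.150054931640625, 0.10416392236948013), 14.237773895263672)
 toes [ 0.5101 -0.235   0.0192] 438
tube [0.4742 0.3995 0.117 ] [-0.6362 -0.4212 -0.6464] -40.2691385796001 0.1662987886676598
> 0.05 [ 0.5277 -0.4098  0.05  ] [ 0.6599 -0.1243  0.276 ]
> 0.1 [ 0.5874 -0.3392  0.1002] [ 0.6366 -0.1991  0.276 ]
> 0.2 [ 0.5874 -0.3392  0.2   ] [ 0.6366 -0.1991  0.276 ]
```

View pics/crop1.png

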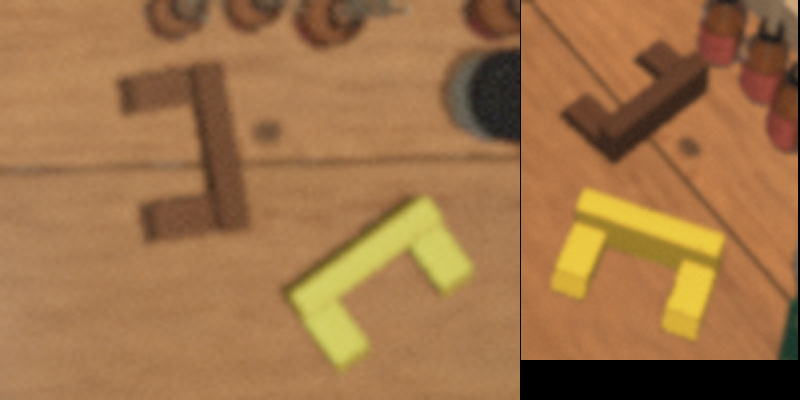

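```bash
python3 - <<'E'
from h import *
np.set_printoptions(precision=4,suppress=True)
for nm in ['top','scene']:
    W=np.load(nm+'0.npy'); I=cv2.imread(f'pics/{nm}0.png'); z=W[...,2]
    hsv=cv2.cvtColor(I,cv2.COLOR_BGR2HSV).astype(int)
    bx=(abs(W[...,0]-.51)<.085)&(abs(W[...,1]+.235)<.07)&(z>.007)&(z<.055)&(hsv[...,2]<115)
    n,lab,st,_=cv2.connectedComponentsWithStats(bx.astype(np.uint8)); k=1+st[1:,4].argmax(); print(st[k])
    P=W[lab==k]
    T=P[(P[:,2]>.034)]; c,wh,a=cv2.minAreaRect(T[:,:2].astype(np.float32)); print(len(T),T.mean(0),c,wh,a)
    print('all',cv2.minAreaRect(P[:,:2].astype(np.float32)))
    q=(W[...,0]>.3)&(W[...,0]<.75)&(abs(W[...,1]+.24)<.13)&(z>.05)
    Q=W[q]
    for y in np.arange(-.36,-.11,.04):
        s=Q[abs(Q[:,1]-y)<.02]; 
        if len(s): print('y',round(y,2),'xmin',np.percentile(s[:,0],2),'zmax',s[s[:,0]<s[:,0].min()+.05][:,2].max(), len(s))
    # tube surfaces
    bl=(abs(W[...,0]-.477)<.12)&(abs(W[...,1]-.413)<.1)&(z>.03)&(hsv[...,0]>98)&(hsv[...,0]<125)&(hsv[...,1]>90)
    P=W[bl]
    from scipy.optimize import least_squares
    def res(p):
        d=np.array([np.cos(p[2])*np.cos(p[3]),np.sin(p[2])*np.cos(p[3]),np.sin(p[3])])
        c=np.array([p[0],p[1],.105]); v=P-c; return np.linalg.norm(v-np.outer(v@d,d),axis=1)-.023
    r=least_squares(res,[.477,.412,.58,.698],loss='soft_l1',f_scale=.002); p=r.x
    d=np.array([np.cos(p[2])*np.cos(p[3]),np.sin(p[2])*np.cos(p[3]),np.sin(p[3])])
    a=(P-[p[0],p[1],.105])@d
    print('tube',p[:2],np.degrees(p[2:]),d,'ext',np.percentile(a,[1,99]),np.median(abs(r.fun)))
E
```

```text
[386 252  15  40 195]
111 [ 0.5072 -0.2458  0.0397] (0.5160204172134399, -0.24813733994960785) (0.10391390323638916, 0.017181692644953728) 8.034235954284668
all ((0.5155448913574219, -0.24640600383281708), (0.10512923449277878, 0.021268844604492188), 6.987522602081299)
y -0.36 xmin 0.6327280721845213 zmax 0.09249124769882844 700
y -0.32 xmin 0.5863280148169556 zmax 0.24718367112872786 1499
y -0.28 xmin 0.5979274122796846 zmax 0.21735678499650146 1290
y -0.24 xmin 0.5992938647004302 zmax 0.2704584478562235 1303
y -0.2 xmin 0.5970236239702413 zmax 0.2786828184839618 1121
y -0.16 xmin 0.6331427753437051 zmax 0.17997957571233547 1010
y -0.12 xmin 0.6367064530187161 zmax 0.17997288298233638 725
tube [0.4761 0.4121] [32.6438 40.2019] [0.6431 0.412  0.6455] ext [-0.0496  0.0719] 0.0015642504790325425
[305 316  53  43 890]
362 [ 0.5124 -0.2515  0.0388] (0.5144529938697815, -0.24992144107818604) (0.11151084303855896, 0.021388761699199677) 8.313895225524902
all ((0.5116649270057678, -0.2308945506811142), (0.1123606339097023, 0.06261144578456879), 6.722162246704102)
y -0.36 xmin 0.6319721926646507 zmax 0.08883798573700652 2050
y -0.32 xmin 0.5844304395641794 zmax 0.24549378049300608 2200
y -0.28 xmin 0.5970530616344242 zmax 0.2136981187963719 2286
y -0.24 xmin 0.5949357991850459 zmax 0.27144519516597476 2228
y -0.2 xmin 0.5928602487092066 zmax 0.2760261229120453 1663
y -0.16 xmin 0.6332753336104773 zmax 0.17425895886087284 2075
y -0.12 xmin 0.6333000776439661 zmax 0.18297918283039072 790
tube [0.4772 0.4144] [32.8346 40.076 ] [0.6429 0.4149 0.6438] ext [-0.0515  0.0503] 0.0015987256342132466
```

>>> play_rows(rotation=[[0,0,0.1],[0,0,0.2],[0,0,0.271],[0,0,0.271],[0,0,0.271]], translation=[[0.12,-0.24,0],[0.22,-0.48,0],[0.32,-0.72,0],[0.42,-0.96,0],[0.44,-1,0]], gripper=[-1,-1,-1,-1,-1])

```text
t: 2.33
tcp_pos: [0.2733, 0.2992, 0.4048]
eef_rot: [[-0.991, -0.136, 0.001], [-0.136, 0.991, -0.0], [-0.001, -0.0, -1.0]]
force: [0.8, 1.0, 0.6]
finger_gap: 0.996
```

>>> play_rows(rotation=[[0,0,0],[0,0,0],[0,0,0],[0,0,0]], translation=[[0.12,-0.24,0],[0.22,-0.48,0],[0.32,-0.72,0],[0.44,-1,0]], gripper=[-1,-1,-1,-1])

```text
t: 2.82
tcp_pos: [0.3735, 0.0708, 0.4054]
eef_rot: [[-0.991, -0.136, 0.003], [-0.136, 0.991, -0.0], [-0.003, -0.001, -1.0]]
force: [0.6, 0.7, -0.1]
finger_gap: 1.003
```

>>> play_rows(rotation=[[0,0,0],[0,0,0],[0,0,0],[0,0,0]], translation=[[0.12,-0.24,0],[0.22,-0.48,0],[0.32,-0.72,0],[0.44,-1,0]], gripper=[-1,-1,-1,-1])

```text
t: 3.32
tcp_pos: [0.4741, -0.1583, 0.4056]
eef_rot: [[-0.991, -0.135, 0.004], [-0.135, 0.991, -0.0], [-0.004, -0.001, -1.0]]
force: [-0.8, 0.0, -0.1]
finger_gap: 1.002
```

>>> play_rows(rotation=[[0,0,0],[0,0,0.01],[0,0,0.01]], translation=[[0.08,-0.18,-0.17],[0.164,-0.364,-0.34],[0.164,-0.364,-0.34]], gripper=[-1,-1,-1])

```text
t: 3.7
tcp_pos: [0.5145, -0.2513, 0.316]
eef_rot: [[-0.989, -0.148, -0.002], [-0.148, 0.989, 0.004], [0.002, 0.004, -1.0]]
force: [-0.4, 0.9, 0.2]
finger_gap: 1.0
```

```bash
python3 - <<'E'
from h import *
np.set_printoptions(precision=4,suppress=True)
s=bot.state(); c=bot.camera('wrist'); save(c,'pics/w1.png')
T=np.eye(4);T[:3,:3]=s['eef_rot'];T[:3,3]=s['tcp_pos']; print(s['tcp_pos'],s['q'])
W=cloud(c,T@c['T_tool_cam']); z=W[...,2]; I=cv2.imread('pics/w1.png')
hsv=cv2.cvtColor(I,cv2.COLOR_BGR2HSV).astype(int)
bx=(abs(W[...,0]-.51)<.085)&(abs(W[...,1]+.235)<.07)&(z>.03)&(z<.055)
n,lab,st,_=cv2.connectedComponentsWithStats(bx.astype(np.uint8)); k=1+st[1:,4].argmax(); print(st[k])
P=W[lab==k]; print(P.mean(0),cv2.minAreaRect(P[:,:2].astype(np.float32)))
E
```

```text
[ 0.5145 -0.2513  0.316 ] [-0.662   0.2708  1.6888  0.0018  1.1863 -2.382 ]
[ 301  177   27  139 3521]
[ 0.5123 -0.2509  0.0389] ((0.5163465738296509, -0.2503231167793274), (0.11125277727842331, 0.020040664821863174), 8.09987735748291)
```

View pics/w1.png

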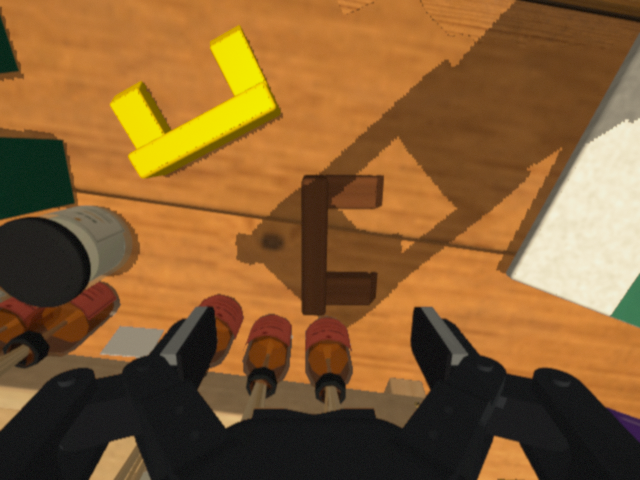

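>>> play_rows(rotation=[[0,0,0],[0.003,0,0],[0.003,0,0],[0.003,0,0],[0.003,0,0]], translation=[[0.006,0.004,-0.16],[0.006,0.004,-0.32],[0.006,0.004,-0.46],[0.006,0.004,-0.54],[0.006,0.004,-0.54]], gripper=[-1,-1,-1,-1,-1])

```text
t: 4.38
tcp_pos: [0.5161, -0.2489, 0.1826]
eef_rot: [[-0.989, -0.149, -0.001], [-0.149, 0.989, 0.008], [0.0, 0.008, -1.0]]
force: [0.0, -0.2, 0.4]
finger_gap: 1.002
```

>>> play_rows(rotation=[[0,0,0],[0,0,0],[0,0,0],[0,0,0],[0,0,0],[0,0,0]], translation=[[0,0,0],[0,0,0],[0,0,0],[0,0,0],[0,0,0],[0,0,0]], gripper=[0.5,1,1,1,1,1], grip_force=40)

```text
t: 5.12
tcp_pos: [0.5165, -0.2493, 0.1835]
eef_rot: [[-0.989, -0.149, -0.0], [-0.149, 0.989, 0.007], [-0.001, 0.007, -1.0]]
force: [-1.3, -0.1, 6.4]
finger_gap: 0.223
```

```bash
cat >> h.py <<'E'
from scipy.spatial.transform import Rotation as R
Bc=np.array([.4435,.0475,.0447])
n=np.array([-.0343,-.1702,.9848]);n/=np.linalg.norm(n)
bx_=np.array([np.cos(np.radians(-11.2)),np.sin(np.radians(-11.2)),0]);bx_-=n*(bx_@n);bx_/=np.linalg.norm(bx_)
RB=np.stack([bx_,np.cross(n,bx_),n],1)
def toB(p): return (np.asarray(p)-Bc)@RB
def plan(Rt,pt,s=None):
    s=bot.state() if s is None else s
    d=(pt-s['tcp_pos'])/.25; r=R.from_matrix(Rt@s['eef_rot'].T).as_rotvec()/(np.pi/2)
    print('t',round(s['t'],2),'shift',np.round(d,3),'turn',np.round(r,3),'deg',np.round(np.degrees(np.linalg.norm(r)*np.pi/2),1))
# tool: z=-n, y=+board y, x = y cross z
RT=np.stack([np.cross(RB[:,1],-n),RB[:,1],-n],1)
E
python3 - <<'E'
from h import *
print(RB)
p=Bc+RB@[0,-.073,0]; pt=p+n*.1835
print(p,pt); plan(RT,pt+n*.06); plan(RT,pt)
E
```

```text
[[ 9.80935153e-01  1.91284359e-01 -3.43004190e-02]
 [-1.94334478e-01  9.66056604e-01 -1.70202079e-01]
 [ 5.79150756e-04  1.73622957e-01  9.84812030e-01]]
[ 0.42953624 -0.02302213  0.03202552] [ 0.42324211 -0.05425421  0.21273853]
t 5.12 shift [-0.381  0.739  0.353] turn [ 0.107 -0.002 -0.219] deg 22.0
t 5.12 shift [-0.373  0.78   0.117] turn [ 0.107 -0.002 -0.219] deg 22.0
```

>>> play_rows(rotation=[[0,0,0],[0,0,0],[0,0,0]], translation=[[0,0,0.1],[0,0,0.3],[0,0,0.48]], gripper=[1,1,1])

```text
t: 5.5
tcp_pos: [0.5161, -0.249, 0.3038]
eef_rot: [[-0.989, -0.149, -0.002], [-0.149, 0.989, 0.008], [0.0, 0.009, -1.0]]
force: [0.6, -0.6, -2.9]
finger_gap: 0.228
```

```bash
python3 - <<'E'
from h import *
p=Bc+RB@[0,-.073,0]; pt=p+n*.1835
print(bot.state()['tcp_pos'],bot.state()['force'],bot.state()['finger_gap']); plan(RT,pt+n*.06); plan(RT,pt)
E
```

```text
[ 0.51606246 -0.24902799  0.30382137] [ 0.61377708 -0.62187406 -2.93483956] 0.22809106621476719
t 5.5 shift [-0.38   0.738 -0.128] turn [ 0.106 -0.003 -0.219] deg 21.9
t 5.5 shift [-0.371  0.779 -0.364] turn [ 0.106 -0.003 -0.219] deg 21.9
```

>>> play_rows(rotation=[[0.03,0,-0.06],[0.06,0,-0.12],[0.09,0,-0.18],[0.106,-0.003,-0.219],[0.106,-0.003,-0.219],[0.106,-0.003,-0.219]], translation=[[-0.09,0.18,-0.03],[-0.18,0.36,-0.06],[-0.27,0.54,-0.09],[-0.36,0.7,-0.128],[-0.38,0.738,-0.128],[-0.38,0.738,-0.128]], gripper=[1,1,1,1,1,1])

```text
t: 6.25
tcp_pos: [0.4209, -0.0642, 0.2717]
eef_rot: [[-0.981, 0.19, 0.034], [0.193, 0.966, 0.17], [-0.0, 0.173, -0.985]]
force: [0.1, -0.5, -2.2]
finger_gap: 0.231
```

```bash
python3 - <<'E'
from h import *
p=Bc+RB@[0,-.073,0]; pt=p+n*.1835
s=bot.state();print(s['tcp_pos'],s['force'],s['finger_gap']); plan(RT,pt+n*.01); plan(RT,pt)
c=bot.camera('wrist'); save(c,'pics/w2.png')
c=bot.camera('scene'); save(c,'pics/s2.png')
E
```

```text
[ 0.42087003 -0.06418047  0.27171253] [ 0.05383249 -0.46985179 -2.23532977] 0.23067339472741533
t 6.25 shift [ 0.008  0.033 -0.197] turn [ 0.    -0.    -0.001] deg 0.1
t 6.25 shift [ 0.009  0.04  -0.236] turn [ 0.    -0.    -0.001] deg 0.1
```

View pics/w2.png

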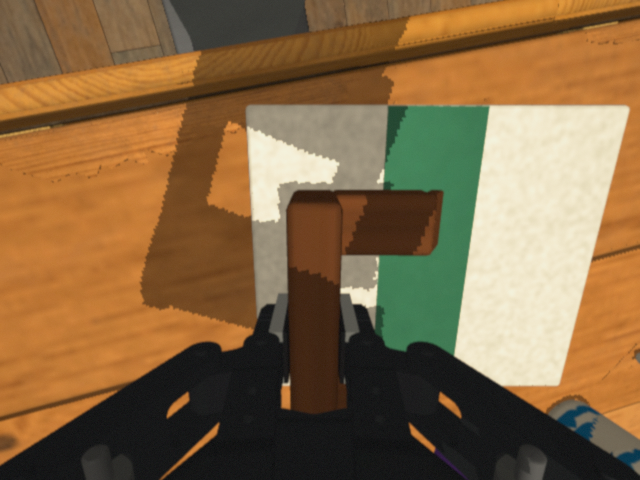

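View pics/s2.png

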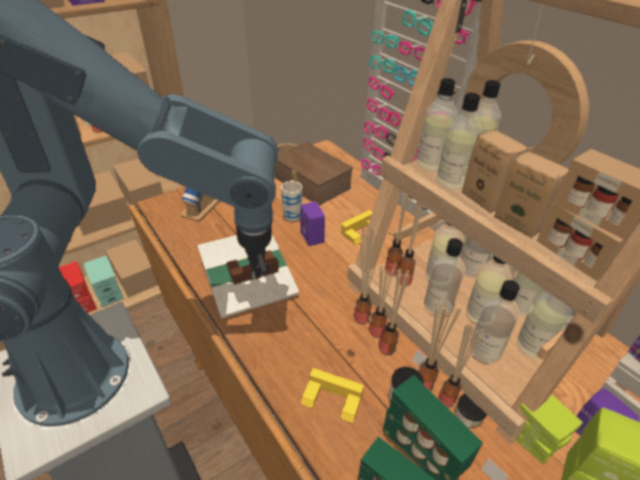

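>>> play_rows(rotation=[[0,0,0],[0,0,0],[0,0,0],[0,0,0],[0,0,0]], translation=[[0.003,0.012,-0.07],[0.005,0.024,-0.14],[0.008,0.033,-0.195],[0.008,0.037,-0.215],[0.009,0.039,-0.228]], gripper=[1,1,1,1,1])

```text
t: 6.98
tcp_pos: [0.4244, -0.0559, 0.2152]
eef_rot: [[-0.981, 0.191, 0.036], [0.194, 0.966, 0.169], [-0.002, 0.173, -0.985]]
force: [0.6, 0.1, -1.7]
finger_gap: 0.228
```

>>> play_rows(rotation=[[0,0,0],[0,0,0]], translation=[[0,0.001,-0.006],[0,0.001,-0.01]], gripper=[1,1])

```text
t: 7.22
tcp_pos: [0.4246, -0.0558, 0.213]
eef_rot: [[-0.981, 0.191, 0.036], [0.194, 0.966, 0.168], [-0.003, 0.172, -0.985]]
force: [0.5, -0.2, -3.4]
finger_gap: 0.225
```

>>> play_rows(rotation=[[0,0,0],[0,0,0]], translation=[[0,0.001,-0.006],[0,0.002,-0.012]], gripper=[1,1])

```text
t: 7.48
tcp_pos: [0.4251, -0.0558, 0.2125]
eef_rot: [[-0.981, 0.189, 0.035], [0.193, 0.967, 0.168], [-0.002, 0.172, -0.985]]
force: [-21.7, -2.7, 48.1]
finger_gap: 0.225
```

>>> play_rows(rotation=[[0,0,0],[0,0,0],[0,0,0],[0,0,0],[0,0,0]], translation=[[0,0,0.002],[0,0,0.002],[0,0,0.002],[0,0,0.002],[0,0,0.002]], gripper=[1,0.5,0.2,0,0])

```text
t: 8.1
tcp_pos: [0.425, -0.0558, 0.2128]
eef_rot: [[-0.981, 0.189, 0.035], [0.193, 0.967, 0.169], [-0.002, 0.172, -0.985]]
force: [0.4, 0.2, -0.1]
finger_gap: 0.497
```

```bash
python3 - <<'E'
from h import *
np.set_printoptions(precision=4,suppress=True)
s=bot.state();print(s['t'],s['force'],s['finger_gap'])
c=bot.camera('scene'); save(c,'pics/s3.png')
W=cloud(c); Q=toB(W.reshape(-1,3)).reshape(W.shape); np.save('Q.npy',Q)
for k in bot.tip_of('scene','chock')[:2]+bot.tip_of('scene','chock_nose')[:2]: print(k,toB(k['location']))
im=cv2.imread('pics/s3.png');cv2.imwrite('pics/s3c.png',cv2.resize(im[200:330,170:320],(690,598),interpolation=cv2.INTER_CUBIC))
E
```

```text
8.1 [ 0.3758  0.1649 -0.0595] 0.49682531712469974
{'location': [0.4434, -0.3467, 0.0014], 'conf': 0.81} [ 0.0765 -0.3884  0.0245]
{'location': [0.8161, 0.0577, 0.0027], 'conf': 0.71} [ 0.3635  0.0738 -0.0559]
{'location': [0.8198, -0.0036, 0.0015], 'conf': 0.83} [ 0.379   0.0151 -0.0468]
{'location': [0.3961, -0.3736, -0.0002], 'conf': 0.71} [ 0.0353 -0.4237  0.0291]
```

View pics/s3c.png

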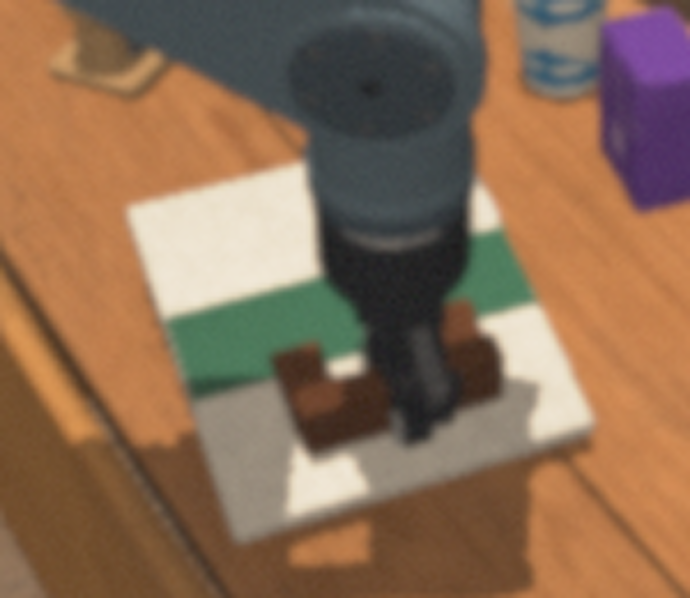

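>>> play_rows(rotation=[[0,0,0],[0,0,0],[0,0,0],[0,0,0]], translation=[[-0.003,-0.014,0.08],[-0.009,-0.044,0.25],[-0.016,-0.08,0.45],[-0.016,-0.08,0.48]], gripper=[-0.2,-0.5,-1,-1])

```text
t: 8.75
tcp_pos: [0.4222, -0.0768, 0.3364]
eef_rot: [[-0.981, 0.189, 0.042], [0.193, 0.967, 0.165], [-0.009, 0.17, -0.985]]
force: [-0.1, -0.7, -1.2]
finger_gap: 1.002
```

```bash
python3 - <<'E'
from h import *
np.set_printoptions(precision=4,suppress=True)
s=bot.state(); print(s['t'],s['tcp_pos']); c=bot.camera('wrist'); save(c,'pics/w4.png')
T=np.eye(4);T[:3,:3]=s['eef_rot'];T[:3,3]=s['tcp_pos']
W=cloud(c,T@c['T_tool_cam']);Q=toB(W.reshape(-1,3)).reshape(W.shape)
I=cv2.imread('pics/w4.png');hsv=cv2.cvtColor(I,cv2.COLOR_BGR2HSV).astype(int)
m=(abs(Q[...,0])<.09)&(abs(Q[...,1])<.1)
bare=m&(abs(Q[...,2])<.012)&(Q[...,1]>.02); print('board z med',np.median(Q[bare][:,2]))
g=(abs(Q[...,0])<.12)&(abs(Q[...,2])<.012)&(hsv[...,0]>60)&(hsv[...,0]<95)&(hsv[...,1]>90)
print('green y edges',np.percentile(Q[g][:,1],[1,99]),'x',np.percentile(Q[g][:,0],[.5,99.5]))
bar=m&(Q[...,2]>.033)&(Q[...,2]<.05)
n_,lab,st,_=cv2.connectedComponentsWithStats(bar.astype(np.uint8));k=1+st[1:,4].argmax();P=Q[lab==k]
print('bar',P.mean(0),cv2.minAreaRect(P[:,:2].astype(np.float32)),P[:,2].std())
A=np.c_[P[:,:2],np.ones(len(P))]; print('bar plane',np.linalg.lstsq(A,P[:,2],rcond=None)[0])
toe=m&(Q[...,2]>.008)&(Q[...,2]<.027)&(Q[...,1]>-.06); P=Q[toe];print('toe y max',np.percentile(P[:,1],[90,98,99.5]),np.median(P[:,2]))
E
```

```text
8.75 [ 0.4222 -0.0768  0.3364]
board z med -0.0005095126560064836
green y edges [-0.0281  0.0285] x [-0.0968  0.0966]
bar [-0.001  -0.0756  0.0392] ((0.00313640758395195, -0.07563772052526474), (0.11157172173261642, 0.020052820444107056), 0.13016557693481445) 0.0008948371359671276
bar plane [-0.0001  0.0005  0.0392]
toe y max [-0.0266 -0.0221 -0.0211] 0.0192678869391651
```

View pics/w4.png

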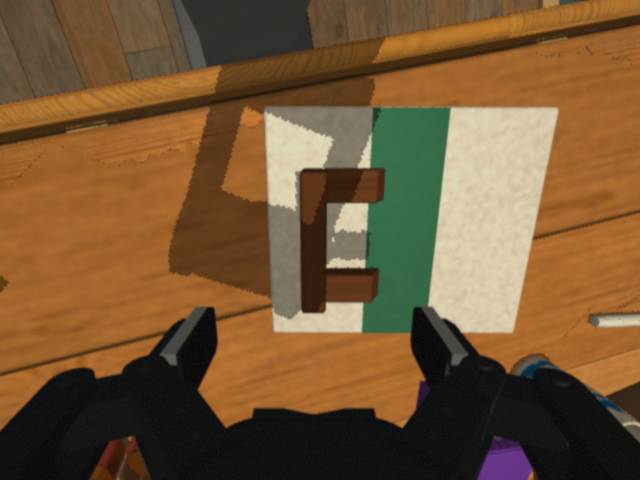

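```bash
cat >> h.py <<'E'
C=np.array([.4767,.4133,.105]); az=np.radians(32.8); hh=np.array([np.cos(az),np.sin(az),0]); e=np.radians(40.1)
zt=np.sin(e)*hh-np.cos(e)*np.array([0,0,1]); yt=np.array([-np.sin(az),np.cos(az),0]); RG=np.stack([np.cross(yt,zt),yt,zt],1)
E
python3 - <<'E'
from h import *
print(RG, C-zt*.2747)
plan(RG,C-zt*.2747)
E
```

```text
[[-0.64296738 -0.54170821  0.54142881]
 [-0.4143642   0.8405666   0.34892706]
 [-0.64412363  0.         -0.7649214 ]] [0.32796951 0.31744974 0.31512391]
t 8.8 shift [-0.375  1.575 -0.081] turn [-0.02  -0.461  0.429] deg 56.7
```

>>> play_rows(rotation=[[0,0,0.05],[-0.005,-0.08,0.12],[-0.01,-0.16,0.18],[-0.015,-0.24,0.24],[-0.015,-0.27,0.27]], translation=[[-0.05,0.2,0.05],[-0.1,0.4,0.05],[-0.15,0.6,0.05],[-0.2,0.8,0.05],[-0.24,0.95,0.05]], gripper=[-1,-1,-1,-1,-1])

```text
t: 9.43
tcp_pos: [0.3601, 0.1628, 0.3464]
eef_rot: [[-0.883, -0.297, 0.365], [-0.222, 0.947, 0.233], [-0.414, 0.125, -0.901]]
force: [0.5, -0.3, -0.9]
finger_gap: 0.997
```

```bash
python3 - <<'E'
from h import *
plan(RG,C-zt*.2747); print(bot.state()['q'])
E
```

```text
t 9.43 shift [-0.128  0.619 -0.125] turn [ 0.001 -0.189  0.159] deg 22.2
[ 0.03573853 -0.34225784  2.2453796   0.29249596  0.86777436 -1.95927563]
```

>>> play_rows(rotation=[[0,-0.06,0.05],[0,-0.12,0.1],[0,-0.189,0.159],[0,-0.189,0.159],[0,-0.189,0.159]], translation=[[-0.04,0.2,-0.04],[-0.08,0.4,-0.08],[-0.128,0.619,-0.125],[-0.128,0.619,-0.125],[-0.128,0.619,-0.125]], gripper=[-1,-1,-1,-1,-1])

```text
t: 10.05
tcp_pos: [0.3273, 0.3175, 0.3137]
eef_rot: [[-0.645, -0.542, 0.539], [-0.416, 0.84, 0.347], [-0.641, -0.001, -0.767]]
force: [-0.3, -0.2, 0.1]
finger_gap: 1.001
```

```bash
python3 - <<'E'
from h import *
from scipy.optimize import least_squares
np.set_printoptions(precision=4,suppress=True)
s=bot.state(); print(s['t'],s['tcp_pos']); c=bot.camera('wrist'); save(c,'pics/w5.png')
T=np.eye(4);T[:3,:3]=s['eef_rot'];T[:3,3]=s['tcp_pos']
W=cloud(c,T@c['T_tool_cam']); z=W[...,2]
I=cv2.imread('pics/w5.png');hsv=cv2.cvtColor(I,cv2.COLOR_BGR2HSV).astype(int)
bl=(abs(W[...,0]-.477)<.12)&(abs(W[...,1]-.413)<.1)&(z>.03)&(hsv[...,0]>98)&(hsv[...,0]<125)&(hsv[...,1]>90)
n_,lab,st,_=cv2.connectedComponentsWithStats(bl.astype(np.uint8));k=1+st[1:,4].argmax();P=W[lab==k];print(len(P))
def D(p): return np.array([np.cos(p[2])*np.cos(p[3]),np.sin(p[2])*np.cos(p[3]),np.sin(p[3])])
def res(p):
    d=D(p); v=P-[p[0],p[1],p[4]]; v=v-np.outer(v@d,d); return np.r_[np.linalg.norm(v,axis=1)-.023,(p[0]-C[0])*5]
r=least_squares(res,[.477,.412,.58,.698,.105],loss='soft_l1',f_scale=.002);p=r.x;d=D(p)
c0=np.array([p[0],p[1],p[4]]);a=(P-c0)@d
print('fit',c0,np.degrees(p[2:4]),'blue ext',np.percentile(a,[.5,99.5]),np.median(abs(r.fun)))
sel=(np.linalg.norm((W-c0)-((W-c0)@d)[...,None]*d,axis=-1)<.026); A=((W-c0)@d)[sel]; A=A[abs(A)<.09]
print('whole ext',np.percentile(A,[.5,99.5]))
plan(RG,C-zt*.1547)
E
```

```text
10.05 [0.3273 0.3175 0.3137]
8482
fit [0.4767 0.4116 0.103 ] [32.9306 39.9277] blue ext [-0.0535  0.0558] 0.0003341232106242875
whole ext [-0.0886  0.0761]
t 10.1 shift [ 0.26   0.169 -0.364] turn [ 0.001 -0.001  0.001] deg 0.2
```

View pics/w5.png

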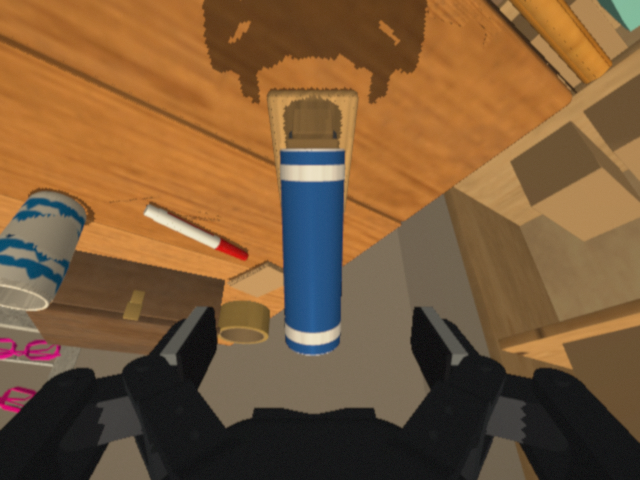

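>>> play_rows(rotation=[[0,0,0],[0,0,0],[0,0,0],[0,0,0],[0,0,0]], translation=[[0.085,0.054,-0.121],[0.17,0.107,-0.242],[0.225,0.142,-0.32],[0.255,0.161,-0.364],[0.255,0.161,-0.364]], gripper=[-1,-1,-1,-1,-1])

```text
t: 10.72
tcp_pos: [0.3929, 0.3557, 0.2226]
eef_rot: [[-0.647, -0.537, 0.541], [-0.413, 0.843, 0.344], [-0.641, -0.0, -0.768]]
force: [-0.8, 0.5, 1.1]
finger_gap: 0.993
```

>>> play_rows(rotation=[[0,0,0],[0,0,0],[0,0,0],[0,0,0],[0,0,0]], translation=[[0,0,0],[0,0,0],[0,0,0],[0,0,0],[0,0,0]], gripper=[-0.3,0,0.5,1,1], grip_force=30)

```text
t: 11.35
tcp_pos: [0.3926, 0.356, 0.2238]
eef_rot: [[-0.646, -0.538, 0.541], [-0.412, 0.843, 0.345], [-0.642, -0.0, -0.767]]
force: [-4.9, -0.2, 5.1]
finger_gap: 0.53
```

>>> play_rows(rotation=[[0,0,0],[0,0,0],[0,0,0],[0,0,0],[0,0,0]], translation=[[-0.01,-0.006,0.02],[-0.04,-0.026,0.07],[-0.08,-0.05,0.14],[-0.12,-0.077,0.24],[-0.15,-0.1,0.32]], gripper=[1,1,1,1,1])

```text
t: 11.98
tcp_pos: [0.3543, 0.3305, 0.3049]
eef_rot: [[-0.646, -0.538, 0.542], [-0.412, 0.843, 0.345], [-0.642, -0.0, -0.766]]
force: [0.9, -1.2, -1.8]
finger_gap: 0.525
```

```bash
python3 - <<'E'
from h import *
s=bot.state(); print(s['t'],s['force'],s['finger_gap'],s['q'])
c=bot.camera('wrist'); save(c,'pics/w6.png')
T=np.eye(4);T[:3,:3]=s['eef_rot'];T[:3,3]=s['tcp_pos']
tool=np.linalg.inv(T)
W=cloud(c,c['T_tool_cam']) # tool coords
I=cv2.imread('pics/w6.png');hsv=cv2.cvtColor(I,cv2.COLOR_BGR2HSV).astype(int)
bl=(hsv[...,0]>98)&(hsv[...,0]<125)&(hsv[...,1]>90)&(abs(W[...,1])<.06)&(W[...,2]<.25)
P=W[bl];print(P.min(0),P.max(0))
i=(P[:,0]<-.02); 
u,S,v=np.linalg.svd(P-P.mean(0),full_matrices=False);print('tube dir in tool',v[0], P.mean(0))
# target over board
print(n); g=Bc+RB@[.003,-.0025,.023]
pt=g+n*(.1547-.002)
plan(RT,pt+n*.08)
E
```

```text
11.975 [ 0.92215541 -1.21579667 -1.77142637] 0.525094182338085 [ 0.48948076 -0.05764576  2.15998734  0.14740229  0.34666725 -1.76994557]
[-0.0311794  -0.02426196  0.09811919] [0.07328539 0.02274078 0.15705783]
tube dir in tool [-9.99986120e-01 -4.86410044e-04  5.24625479e-03] [ 0.02619269 -0.00069577  0.13678429]
[-0.03430042 -0.17020208  0.98481203]
t 12.03 shift [ 0.331 -1.319 -0.045] turn [ 0.023  0.466 -0.426] deg 56.9
```

View pics/w6.png

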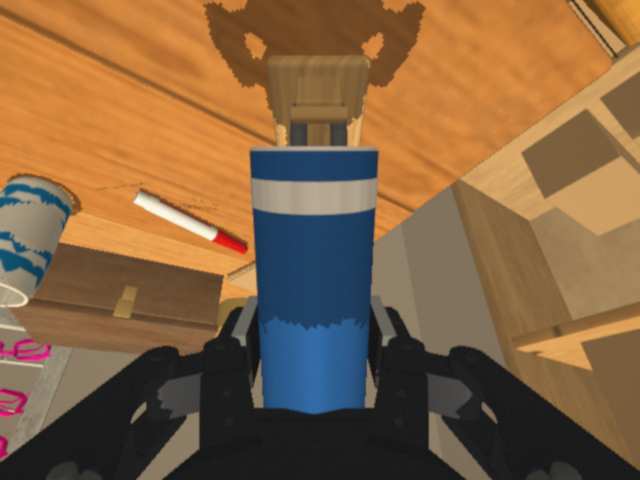

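>>> play_rows(rotation=[[0,0.02,-0.02],[0,0.07,-0.06],[0,0.13,-0.12],[0.01,0.19,-0.17],[0.01,0.25,-0.22],[0.01,0.28,-0.25],[0.01,0.28,-0.25]], translation=[[0.02,-0.07,0.05],[0.05,-0.2,0.1],[0.09,-0.35,0.14],[0.13,-0.52,0.16],[0.17,-0.68,0.16],[0.2,-0.8,0.16],[0.21,-0.83,0.16]], gripper=[1,1,1,1,1,1,1])

```text
t: 12.9
tcp_pos: [0.4075, 0.1217, 0.3472]
eef_rot: [[-0.955, -0.13, 0.268], [-0.078, 0.978, 0.195], [-0.288, 0.165, -0.943]]
force: [0.5, -0.2, -0.2]
finger_gap: 0.527
```

```bash
python3 - <<'E'
from h import *
g=Bc+RB@[.003,-.0025,.023]; pt=g+n*(.1547-.002); plan(RT,pt+n*.08)
E
```

```text
t 12.9 shift [ 0.119 -0.483 -0.205] turn [ 0.011  0.186 -0.175] deg 23.0
```

>>> play_rows(rotation=[[0,0.04,-0.04],[0,0.09,-0.09],[0.01,0.14,-0.13],[0.011,0.186,-0.175],[0.011,0.186,-0.175],[0.011,0.186,-0.175]], translation=[[0.03,-0.11,-0.03],[0.06,-0.24,-0.08],[0.09,-0.37,-0.14],[0.119,-0.46,-0.19],[0.119,-0.483,-0.205],[0.119,-0.483,-0.205]], gripper=[1,1,1,1,1,1])

```text
t: 13.65
tcp_pos: [0.4369, 0.0016, 0.2956]
eef_rot: [[-0.981, 0.19, 0.034], [0.193, 0.966, 0.171], [-0.0, 0.174, -0.985]]
force: [0.8, 1.0, -0.5]
finger_gap: 0.53
```

```bash
python3 - <<'E'
from h import *
g=Bc+RB@[.003,-.0025,.023]; pt=g+n*(.1547-.002); plan(RT,pt+n*.005+RB[:,1]*.002);plan(RT,pt)
s=bot.state(); print(s['force'],s['finger_gap'],toB(s['tcp_pos']))
c=bot.camera('wrist'); save(c,'pics/w7.png')
T=np.eye(4);T[:3,:3]=s['eef_rot'];T[:3,3]=s['tcp_pos']
W=cloud(c,T@c['T_tool_cam']);Q=toB(W.reshape(-1,3)).reshape(W.shape)
m=(abs(Q[...,0])<.09)&(abs(Q[...,1])<.1)
bar=m&(Q[...,2]>.033)&(Q[...,2]<.05)&(Q[...,1]<-.05);P=Q[bar];print('bar y',np.median(P[:,1]),np.percentile(P[:,0],[1,99]),len(P))
c=bot.camera('scene'); save(c,'pics/s7.png')
E
```

```text
t 13.65 shift [ 0.013  0.056 -0.292] turn [-0.    -0.    -0.001] deg 0.1
t 13.65 shift [ 0.012  0.052 -0.313] turn [-0.    -0.    -0.001] deg 0.1
[ 0.77650535  0.99297172 -0.50395393] 0.5297916393345277 [ 0.00262179 -0.00204381  0.25513339]
bar y -0.07426137059250444 [-0.05195401  0.05205538] 5801
```

View pics/w7.png

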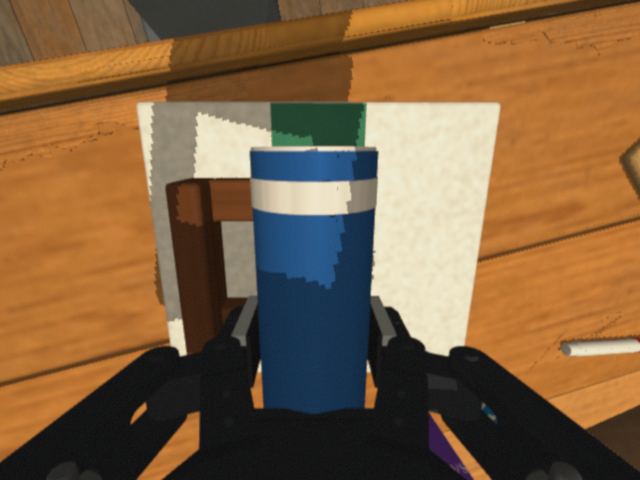

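View pics/s7.png

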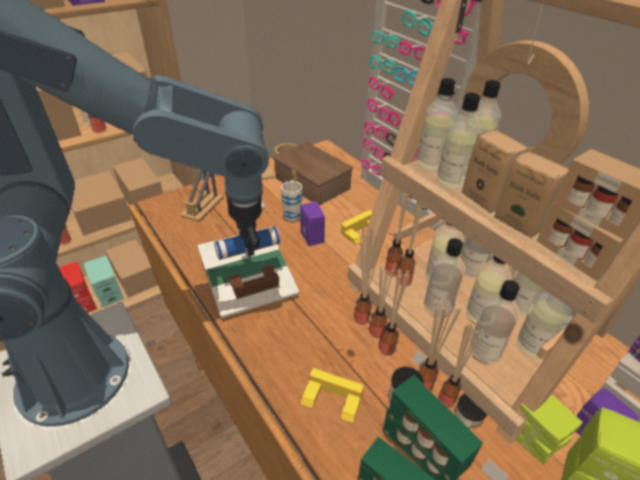

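>>> play_rows(rotation=[[0,0,0],[0,0,0],[0,0,0],[0,0,0],[0,0,0],[0,0,0],[0,0,0]], translation=[[0.003,0.012,-0.05],[0.006,0.025,-0.11],[0.009,0.04,-0.18],[0.012,0.053,-0.24],[0.014,0.062,-0.28],[0.014,0.064,-0.29],[0.014,0.064,-0.29]], gripper=[1,1,1,1,1,1,1])

```text
t: 14.62
tcp_pos: [0.4406, 0.0179, 0.2237]
eef_rot: [[-0.981, 0.189, 0.035], [0.192, 0.966, 0.17], [-0.001, 0.174, -0.985]]
force: [-0.6, 0.3, -2.2]
finger_gap: 0.528
```

>>> play_rows(rotation=[[0,0,0],[0,0,0],[0,0,0]], translation=[[0,0.001,-0.005],[0,0.002,-0.01],[0,0.002,-0.01]], gripper=[1,1,1])

```text
t: 15.0
tcp_pos: [0.4407, 0.0184, 0.2214]
eef_rot: [[-0.981, 0.189, 0.035], [0.192, 0.966, 0.17], [-0.002, 0.174, -0.985]]
force: [-0.2, -0.1, -1.3]
finger_gap: 0.527
```

```bash
python3 - <<'E'
from h import *
s=bot.state(); print(s['force'],toB(s['tcp_pos'])-[0,0,.1527])
E
```

```text
[-0.15667235 -0.05398607 -1.30378581] [0.00297553 0.00197804 0.02633451]
```

>>> play_rows(rotation=[[0,0,0],[0,0,0],[0,0,0]], translation=[[0,0.0,-0.004],[0,0.001,-0.008],[0,0.001,-0.008]], gripper=[1,1,1])

```text
t: 15.38
tcp_pos: [0.4409, 0.0184, 0.2209]
eef_rot: [[-0.982, 0.188, 0.035], [0.191, 0.967, 0.17], [-0.001, 0.174, -0.985]]
force: [-9.0, -2.0, 19.1]
finger_gap: 0.526
```

>>> play_rows(rotation=[[0,0,0],[0,0,0]], translation=[[0,0.0,-0.003],[0,0,-0.003]], gripper=[1,1])

```text
t: 15.62
tcp_pos: [0.4411, 0.0183, 0.2209]
eef_rot: [[-0.982, 0.188, 0.035], [0.191, 0.967, 0.17], [-0.001, 0.174, -0.985]]
force: [-3.8, -0.6, 8.9]
finger_gap: 0.529
```

```bash
cat > look.py <<'E'
from h import *
from scipy.optimize import least_squares
import sys
np.set_printoptions(precision=4,suppress=True)
s=bot.state(); c=bot.camera('wrist'); save(c,sys.argv[1]); print(s['t'],s['force'])
T=np.eye(4);T[:3,:3]=s['eef_rot'];T[:3,3]=s['tcp_pos']
W=cloud(c,T@c['T_tool_cam']);Q=toB(W.reshape(-1,3)).reshape(W.shape)
I=cv2.imread(sys.argv[1]);hsv=cv2.cvtColor(I,cv2.COLOR_BGR2HSV).astype(int)
m=(abs(Q[...,0])<.09)&(abs(Q[...,1])<.1)
fl=(abs(Q[...,0])<.09)&(abs(Q[...,2])<.008)&(Q[...,1]>.04)&(Q[...,1]<.1); print('board z',np.median(Q[fl][:,2]),fl.sum())
bar=m&(Q[...,2]>.033)&(Q[...,2]<.045)&(Q[...,1]<-.05)&(Q[...,1]>-.1);P=Q[bar];print('bar y,z',np.median(P[:,1:],axis=0),np.percentile(P[:,0],[1,99]),len(P))
bl=m&(hsv[...,0]>98)&(hsv[...,0]<125)&(hsv[...,1]>90)&(abs(Q[...,1])<.03)&(Q[...,2]>.01)&(Q[...,2]<.07);P=Q[bl];print(len(P))
r=least_squares(lambda p:np.hypot(P[:,1]-p[0]-p[2]*P[:,0],P[:,2]-p[1]-p[3]*P[:,0])-.023,[0,.023,0,0],loss='soft_l1',f_scale=.001)
print('tube y,z,slopes',r.x,np.median(abs(r.fun)),'x ext',np.percentile(P[:,0],[.2,99.8]))
E
python3 look.py pics/w8.png
```

```text
15.625 [-3.8375 -0.5642  8.9121]
board z -0.0005624479174098596 33423
bar y,z [-0.0733  0.0392] [-0.0524  0.0292] 10822
25352
tube y,z,slopes [ 0.0013  0.0223  0.0034 -0.0017] 0.0002841469699481833 x ext [-0.0688  0.0308]
```

View pics/w8.png

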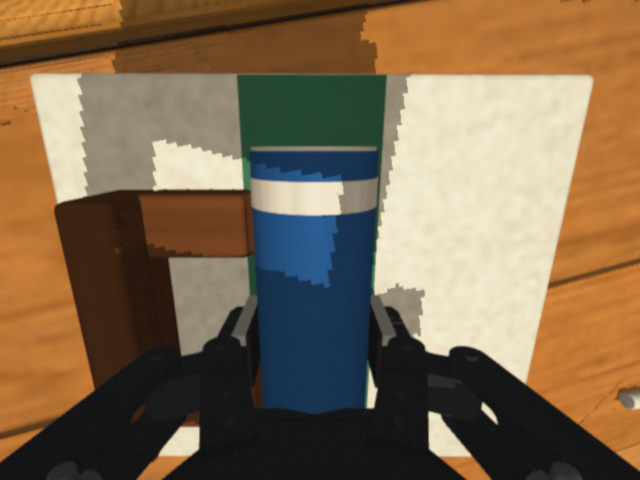

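>>> play_rows(rotation=[[0,0,0],[0,0,0],[0,0,0]], translation=[[0,0,0.002],[-0.001,-0.005,0.001],[-0.001,-0.007,0.001]], gripper=[1,1,1])

```text
t: 16.05
tcp_pos: [0.4407, 0.0165, 0.221]
eef_rot: [[-0.982, 0.188, 0.034], [0.191, 0.967, 0.17], [-0.001, 0.174, -0.985]]
force: [-0.6, 0.2, -0.9]
finger_gap: 0.526
```

>>> play_rows(rotation=[[0,0,0],[0,0,0],[0,0,0],[0,0,0],[0,0,0],[0,0,0]], translation=[[0,0,0],[0,0,0],[0,0,0],[0,0,0],[0,0,0],[0,0,0]], gripper=[-0.08,-0.12,-0.18,-0.26,-0.35,-0.4])

```text
t: 16.8
tcp_pos: [0.4407, 0.0165, 0.221]
eef_rot: [[-0.982, 0.188, 0.034], [0.191, 0.967, 0.17], [-0.001, 0.174, -0.985]]
force: [-0.5, -0.6, 0.0]
finger_gap: 0.698
```

```bash
python3 look.py pics/w9.png
```

```text
16.8 [-0.5235 -0.6432  0.0335]
board z -0.0005628598205589872 32871
bar y,z [-0.0729  0.0392] [-0.0525  0.0553] 10513
25145
tube y,z,slopes [-0.0023  0.0223  0.0019 -0.0017] 0.00028253161189690373 x ext [-0.0688  0.0316]
```

View pics/w9.png

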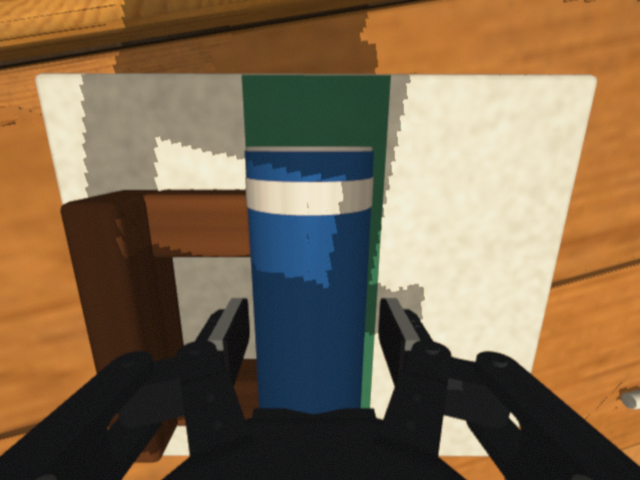

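>>> play_rows(rotation=[[0,0,0],[0,0,0],[0,0,0],[0,0,0],[0,0,0],[0,0,0],[0,0,0]], translation=[[0,0,0],[-0.001,-0.004,0.03],[-0.003,-0.014,0.08],[-0.007,-0.034,0.2],[-0.012,-0.058,0.34],[-0.016,-0.08,0.46],[-0.016,-0.08,0.46]], gripper=[-0.5,-0.5,-0.5,-0.5,-0.5,-0.5,-0.5])

```text
t: 17.73
tcp_pos: [0.4377, -0.0042, 0.3394]
eef_rot: [[-0.981, 0.188, 0.041], [0.192, 0.967, 0.168], [-0.008, 0.173, -0.985]]
force: [0.9, -0.1, -0.1]
finger_gap: 0.75
```

```bash
python3 look.py pics/w10.png; python3 - <<'E'
from h import *
c=bot.camera('scene'); save(c,'pics/s10.png')
for k in ['carton','tumbler','candle','tube']: print(k,[(np.round(d['location'],3),d['conf']) for d in bot.tip_of('scene',k)[:1]])
E
```

```text
17.725 [ 0.9397 -0.1178 -0.1257]
board z -0.0005219993957630774 14462
bar y,z [-0.0745  0.0393] [-0.0517  0.0506] 3968
9763
tube y,z,slopes [-0.0023  0.0224  0.002  -0.002 ] 0.0003301118065253371 x ext [-0.0681  0.0794]
carton [(array([0.68 , 0.102, 0.001]), 0.93)]
tumbler [(array([0.686, 0.218, 0.002]), 0.55)]
candle [(array([ 0.544, -0.441,  0.   ]), 0.84)]
tube [(array([0.446, 0.043, 0.068]), 0.84)]
```

View pics/w10.png

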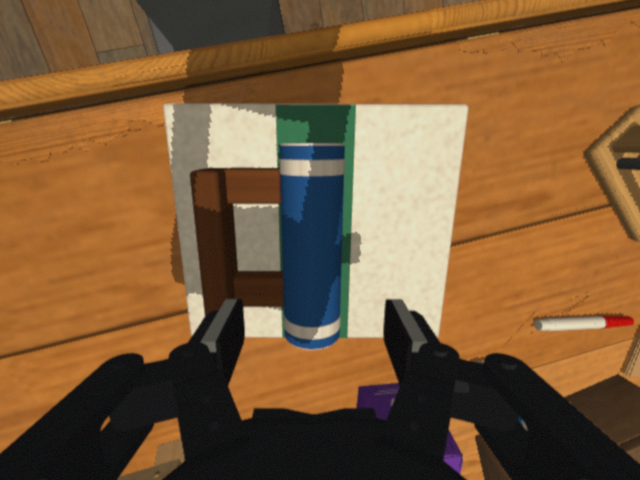

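View pics/s10.png

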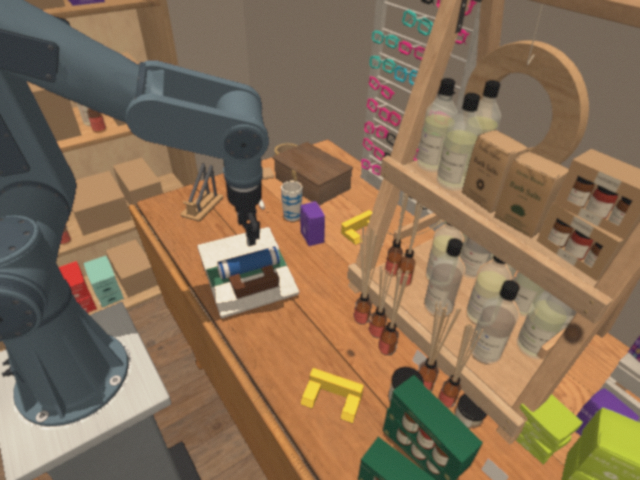

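Tube is at rest against both toes with its centre near (0.006, -0.002) on the board. The gripper is clear and the other objects have not moved, so I am handing in.

```bash
python3 - <<'E'
from h import *
print(bot.hand_in(), bot.state()['t'])
E
```

```text
the job is handed in; nothing more can be done
the job is handed in; nothing more can be done
```

The job is done and handed in at about 18 s of the 54 s allowed; the hand-in gives no verdict.

**Chock:** I picked the brown chock and left the two yellow look-alikes alone. I set it flat on the board with its toes uphill and let go before touching the tube. Its origin measured about (3, -75) mm on the board, with the toe line near y = -15 mm and the yaw off by about 0.1°.

**Tube:** I then lifted it from the cradle and lowered it until it touched the board just uphill of the toes. I eased it down about 2 mm and let go. After backing the gripper off, its axis measured y ≈ -2 mm and 23 mm above the board. Its middle was about 6 mm off the strip's mid-length and it lay within 0.2° of the strip. It had not moved between the look right after letting go and the one after backing off.

**Other checks:**
- **Carton, tumbler and candle:** the network found them within about 5 mm of their first positions, which is its own error.
- **Tube against the toes:** I inferred this from the position and the picture (the expected axis was -1.5 mm); I could not measure the contact force directly.
- **Contact forces:** the wrist read about 48 N upward (53 N in all) for a moment when I set the chock down, and about 19 N upward when the tube touched the board. Both are below the 120 N wrist limit.

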